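# Clamp an anvil stake in its bench holder with the T-key

## Robot

A 7-joint arm with a two-finger parallel gripper is mounted at the origin on the work surface. World frame = base frame: x ahead of the robot, y to its left, z up, the work surface at z = 0. Lengths are in m, angles in rad, forces in N, time in s.
With the tool pointing down it reaches from about 0.4 to 0.75 m from the base axis. Payload 19.5 kg.
Tool frame: the origin (TCP) lies midway between the tips of the shut fingers; the grasp point (between the pads) lies 19 mm behind it; z points along the fingers, y is the direction in which the jaws open and shut (so a half turn about z gives the same grasp; the last joint's range is limited). The gripper opens to 85 mm and grips with 20 to 120 N. Pads are 22 mm wide; open, the fingers measure 114 mm over their backs; the gripper's body (76 mm by 85 mm) begins 54 mm behind the grasp point. The pads swing forward as they close: fully open they stand 13 mm farther back than shut.
Start: joints at [1.24, 0.707, -0.028, 1.485, 0.022, 0.951, -0.075], TCP at [0.164, -0.551, 0.231] pointing down, gripper open.
Joint ranges: [-2.71, 2.71], [-0.32, 2.16], [-1.57, 1.52], [0, 2.45], [-1.46, 4.6], [0, 2.02], [-2.83, 2.83]. Speed limits (rad/s): [1.89, 1.89, 2.57, 2.57, 3.01, 3.01, 3.01].

## Interface

Orientations are given as a rotation vector (axis times angle).
In Python, from station import monitor, imaging, ctrl gives the robot as it stands.
- The arm moves only by the tool move_arm, never from a script. Its argument "deltas" is a list that holds one entry, the list of rows, each a list of 7 numbers: the shift along the tool's x, y, z in cm, then the turn, a rotation vector about the tool's x, y, z in degrees, then the closure in counts, from 0 (fully open) to 255 (shut). In form: [[[x, y, z, ax, ay, az, hand], ...]]. A call has exactly 5 rows; each row shifts and turns the commanded pose from where the row before left it, along the tool's axes as they then stand; what a row does not reach is not made up. A row lasts 1/10 s, in which the tool goes at most 50 mm and 8.59 degrees, less where a joint would pass 70% of its speed; a pose out of reach is approached as far as the arm can. A call with a gripper value outside its range is refused whole. The fingers move at their own pace and stop on an object; "force" is the grip in N (left out, the last holds). Time passes only in rows, so rows that do not move let the fingers close, or fill a call up. It gives the time, the measured TCP pose, the force and the opening at its end, in the units of the state.
- monitor.get_obs(): the state, without advancing time (a new reading comes with each control period).
- imaging.read_camera(name): name is "side" or "top" or "wrist"; returns a dict with "color" (384x512x3 uint8, red, green, blue), "camera_matrix" (3x3 intrinsics, pixels), "k1" (the pictures are not rectified: a ray, as slopes to the right and down, at radius r is drawn at 1 + k1 r^2 times it, then the intrinsics apply), "eye" and "rotation" of the camera in the world. Camera axes: x right, y up, looking along -z (the intrinsics and any distortion apply to the point x, -y, -z); pixel columns grow to the right and rows downward; lengths in m; the calibration is good to about 2 mm. A picture is of the moment at which its call begins. There is no depth.
- ctrl.close_job(): hands the job in, once; it reports no verdict.
The state is a dict: "time_s": time; "joint_positions": joint angles; "dq": joint speeds; "joint_torque": joint torques, N m; "tool_pos": TCP position; "tool_rot": TCP orientation; "ft_force": force on the tool from outside, world axes, zero at the start; "wrist_torque": the same for the moment, N m; "gripper_width": opening from 0.0 (shut) to 1.0 (fully open).
Only numpy, scipy, OpenCV 4.12 (cv2) and the standard library are available. Lean on these libraries where they do the work, as an engineer would, in place of code of your own. Each camera call takes 0.05 s, during which the arm holds its last target. There are 200 camera calls.

## Task

Stand the small two-horned anvil stake with its square foot fully down in the pocket of the stake holder, horns pointing across the holder's length. Then take the T-handled key from the wooden tool block, push its square tip home in the recess of the holder's round knob and turn the knob clockwise with it as far as it goes, so that the jaw grips the foot. Leave the key standing in the knob; do not turn the knob with the fingers, and leave the burnisher, brick, tape and dish where they are.

Things in the scene. Friction and masses are not known exactly. Their poses are not given: they have to be found in the camera images.
- stake: Loose steel stake, 120 mm tall, 0.6 kg, standing upright on the bench left or right of the holder. Origin: centre of the foot's underside; z up, x along the horns. Foot 32 mm square, 40 mm tall; round neck 22 mm; head block 44 (x) x 36 (y) mm from 90 to 120 mm up, grasped across its 36 mm. Round horn to x = +57 mm, square horn 24 mm wide to x = -56 mm.
- holder: Fixed stake holder: grey base plate 230 (x) x 96 (y) x 12 mm. Origin: centre of its underside; x along its length towards the knob end, z up. Pocket centre at x = -55 mm, knob axis at x = +60 mm, both y = 0. Jaws and cheeks reach 52 mm above the bench, the knob 70 mm.
- pocket (a point): Centre of the open pocket's floor, 12 mm above the bench; axes as the holder's. Fixed jaw face at x = -20 mm, side cheeks at y = +-19 mm, spring pad of the moving jaw at x = +20 mm with the knob at 0, 8.46 mm nearer per rad of knob turn; walls 40 mm tall. The foot stands in it with the stake's x (horns) along this y, either way round; clamped, its centre is at x = -4 mm.
- key: Loose steel T-handled key, 129 mm tall, 0.22 kg, upright in one hole of the tool block. Origin: centre of the tip's flat end; z up to the handle, x along the handle bar. Tip 18 mm square (sides along x, y), 40 mm long, its last 6 mm tapering to 12 mm; round shaft 13 mm. Bar 80 (x) x 18 (y) x 18 mm, centred 120 mm above the origin, grasped across its 18 mm.
- rack: Fixed wooden tool block, 150 (x) x 60 x 50 mm, right or left of the holder. Origin: centre of its underside. Two round holes 25.5 mm wide, 36 mm deep, at x = +-42 mm; the key stands in one, the burnisher in the other.
- recess (a point): Centre of the mouth (top rim) of the recess in the knob, 70 mm above the bench; x and y along the recess's sides, turning with the knob, z up. Recess 20 mm square, 24 mm deep, open upwards; the key fits in four orientations and has about 0.12 rad of play either way. The captive knob is round, fluted steel, 58 mm across, 34 mm tall.
- knob (a joint): Turn of the knob, rad: grows clockwise seen from above, from its start (0 to 0.2) to a hard stop at 1.3. Needs about 0.2 N m and stays where it is left.
- pad (a joint): How far the spring pad of the moving jaw is pressed in, m: 0 when nothing is gripped; it meets the foot at about 0.95 rad of knob turn at the latest, and is pressed about 3 mm with the knob at its stop.
- burnisher: Bystander: burnisher with a round wooden handle 36 mm across, 124 mm tall, in the other hole of the tool block, 84 mm from the key. Origin: its lower end.
- brick: Bystander: black soldering brick, 70 x 130 x 35 mm, on the bench beyond the holder. Origin: centre of its underside.
- tape: Bystander: roll of yellow tape, 90 mm across, 35 mm tall, lying flat beyond the holder. Origin: centre of its underside.
- dish: Bystander: small copper bowl, 80 mm across, 35 mm tall, beyond the holder. Origin: centre of its underside.

How it is judged:
On the way, in this order (a step that is already met when the one before it is completed fails the run):
1. the stake stands with its foot on the pocket floor, horns across, the knob not yet turned (horizontal distance between stake and pocket below 0.01 m and z of stake in the frame of pocket between -0.003 and 0.004 m and angle between stake's own z axis and vertical below 0.08 rad and angle between the x axis of stake and the y axis of pocket, either way round below 0.3 rad and value of joint knob below 0.45 rad), for 0.2 s.
2. the key's tip is in the recess at least 17 mm deep, the knob not yet turned, the stake still in the pocket (all of step 1 and horizontal distance between key and recess below 0.004 m and z of key in the frame of recess below -0.017 m and angle between key's own z axis and vertical below 0.15 rad), for 0.1 s.
3. with the key in the recess the knob is turned to beyond 1.15 rad and the pad presses on the foot (horizontal distance between key and recess below 0.004 m and z of key in the frame of recess below -0.017 m and angle between key's own z axis and vertical below 0.15 rad and horizontal distance between stake and pocket below 0.01 m and z of stake in the frame of pocket between -0.003 and 0.004 m and angle between stake's own z axis and vertical below 0.08 rad and angle between the x axis of stake and the y axis of pocket, either way round below 0.3 rad and value of joint knob above 1.15 rad and value of joint pad above 0.001 m), for 0.2 s.
At the end, for the whole second after the job is handed in: Stake upright (0.08 rad) in the pocket: within 10 mm of its centre and 4 mm of its floor, horns across within 0.3 rad. Knob beyond 1.15 rad, pad pressed in over 1 mm. Key standing in the recess: 17 mm deep, 4 mm off centre, 0.15 rad tilt at most. Both released and at rest (all of step 3 and linear speed of each of stake, key below 0.02 m/s); the robot touches nothing.
It fails at once if the burnisher is moved more than 30 mm (distance of burnisher from where it was at the start of the episode above 0.03 m).
It fails at once if the brick is moved more than 30 mm (distance of brick from where it was at the start of the episode above 0.03 m).
It fails at once if the tape is moved more than 30 mm (distance of tape from where it was at the start of the episode above 0.03 m).
It fails at once if the dish is moved more than 30 mm (distance of dish from where it was at the start of the episode above 0.03 m).
It fails at once if the fingers turn or press the knob themselves (more than 4 N) (contact force between the fingers and knob above 4 N).
It also fails if it takes over 56 s, if anything falls off the work surface, if the arm or the gripper's body presses on something with over 40 N, if the wrist force passes 120 N, or if a joint passes its speed limit or range.

## Working session

There is one attempt and no reset: what is moved stays moved. The work goes in short steps, Python scripts to look and compute and a tool call to move; the robot and the scene stay as the last step left them, time stands still between calls to the robot, and variables do not carry over. Pictures are saved under pics/ and viewed, about 8 in all and at most 12, crops included, and the job is handed in when it is done.

Besides the shell and the picture viewer there is one more tool, called after ">>>" in YAML: its name, and indented under it one key for each argument. move_arm: Moves the arm, as the interface text tells. Its arguments: {"type":"object","properties":{"deltas":{"type":"array","items":{"type":"array","items":{"type":"array","items":{"type":"number"}}}},"force":{"type":"number"}},"required":["deltas"]}

```bash
mkdir -p pics; cat > h.py <<'E'
import numpy as np, cv2
from scipy.spatial.transform import Rotation as R
from station import monitor, imaging, ctrl
def snap(n,f=None):
    c=imaging.read_camera(n)
    if f: cv2.imwrite('pics/'+f,c['color'][:,:,::-1])
    return c
def ray(c,uv):
    K=np.array(c['camera_matrix']);k=c['k1']
    uv=np.atleast_2d(uv).astype(float)
    p=cv2.undistortPoints(uv.reshape(-1,1,2),K,np.array([k,0,0,0.])).reshape(-1,2)
    d=np.c_[p[:,0],-p[:,1],-np.ones(len(p))]@np.array(c['rotation']).T if np.shape(c['rotation'])==(3,3) else R.from_rotvec(c['rotation']).apply(np.c_[p[:,0],-p[:,1],-np.ones(len(p))])
    return np.array(c['eye']),d
def onz(c,uv,z):
    e,d=ray(c,uv); return e+d*((z-e[2])/d[:,2])[:,None]
def proj(c,P):
    Rm=np.array(c['rotation']); Rm=Rm if Rm.shape==(3,3) else R.from_rotvec(Rm).as_matrix()
    q=(np.atleast_2d(P)-c['eye'])@Rm; s=np.c_[q[:,0],-q[:,1]]/-q[:,2:]
    s=s*(1+c['k1']*(s**2).sum(1))[:,None]; K=np.array(c['camera_matrix'])
    return s*[K[0,0],K[1,1]]+K[:2,2]
E
python3 - <<'E'
from h import *
s=monitor.get_obs();print({k:np.round(v,3) for k,v in s.items()})
a=snap('top');b=snap('side')
for c in(a,b):print(c['eye'],c['rotation'],c['camera_matrix'],c['k1'])
cv2.imwrite('pics/a.png',cv2.resize(a['color'][:,:,::-1],(800,600)))
cv2.imwrite('pics/b.png',cv2.resize(b['color'][:,:,::-1],(800,600)))
E
```

```text
{'time_s': np.float64(0.0), 'joint_positions': array([ 1.24 ,  0.707, -0.028,  1.485,  0.022,  0.951, -0.076]), 'dq': array([-0.   ,  0.001, -0.   , -0.   , -0.   ,  0.001, -0.001]), 'joint_torque': array([-0.0000e+00, -8.8323e+01,  1.2340e+00, -2.3617e+01,  1.7000e-02,
        7.0000e-03, -0.0000e+00]), 'tool_pos': array([ 0.164, -0.551,  0.231]), 'tool_rot': array([-3.108, -0.452,  0.   ]), 'ft_force': array([ 0.588,  0.075, -0.518]), 'wrist_torque': array([ 0.033, -0.015, -0.03 ]), 'gripper_width': np.float64(1.0)}
[ 0.55684003 -0.01569067  1.13876548] [ 0.04378943 -0.032577   -1.58274212] [[382.05151859   0.         259.09559223]
 [  0.         382.05151859 184.53154517]
 [  0.           0.           1.        ]] -0.1266180576282426
[ 0.41213748 -1.07384766  0.69609464] [ 1.06950485 -0.11319616 -0.13990506] [[450.86275558   0.         259.74980233]
 [  0.         450.86275558 195.28261971]
 [  0.           0.           1.        ]] -0.039866154347388306
```

View pics/a.png

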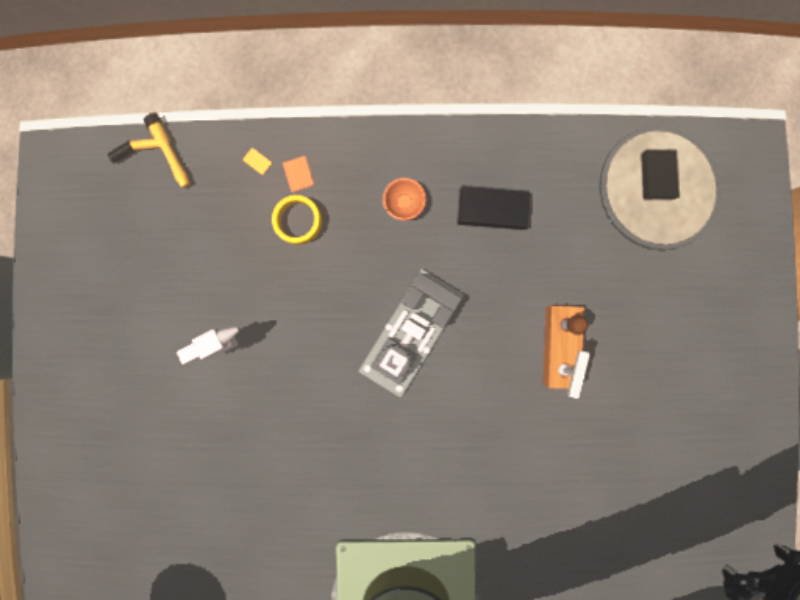

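View pics/b.png

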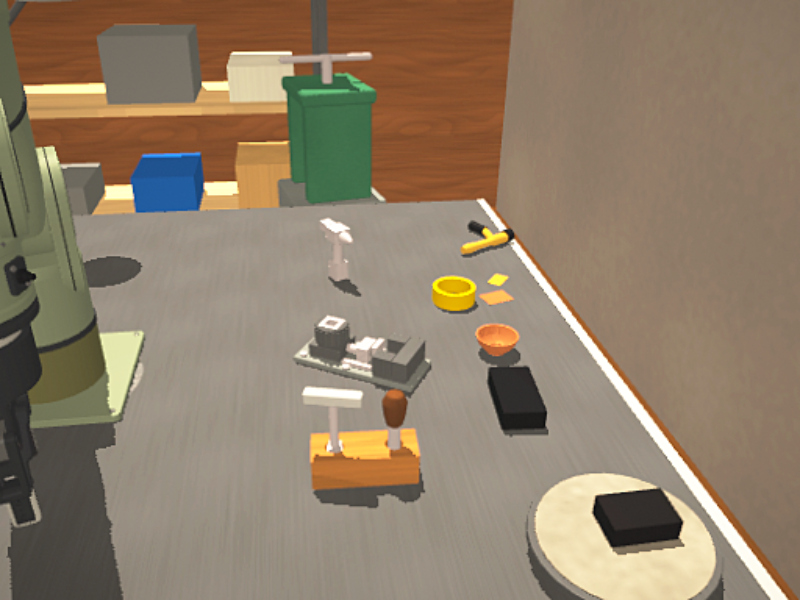

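The top view shows the stake at about (210,345), the holder at (415,330) with its knob at (393,362), and the key bar at (578,375) in the rack at (565,347). The side view confirms that the stake and key are upright. The burnisher is at the far hole.

```bash
python3 - <<'E'
from h import *
a=snap('top');im=a['color'].astype(int)
mn=im.min(2);sat=im.max(2)-mn
def blob(box,mask):
    x0,y0,x1,y1=[int(v*.64) for v in box]
    m=np.zeros(mask.shape,np.uint8);m[y0:y1,x0:x1]=mask[y0:y1,x0:x1]
    n,l,s,_=cv2.connectedComponentsWithStats(m);i=1+s[1:,4].argmax()
    return (l==i).astype(np.uint8)
def rect(m):
    p=np.argwhere(m)[:,::-1].astype(np.float32); return cv2.minAreaRect(p)
def show(n,m,z):
    r=rect(m);c=cv2.boxPoints(r);P=onz(a,c,z);C=onz(a,[r[0]],z)[0]
    e1=P[1]-P[0];e2=P[2]-P[1];L=e1 if np.hypot(*e1[:2])>np.hypot(*e2[:2]) else e2
    print(n,r,'C',C.round(4),'len',np.linalg.norm(e1).round(4),np.linalg.norm(e2).round(4),'ang',np.degrees(np.arctan2(L[1],L[0])).round(1))
    print(P[:,:2].round(3).tolist())
show('stake',blob((165,310,245,375),(mn>150)&(sat<60)),.12)
show('key',blob((560,345,600,405),(mn>190)&(sat<50)),.129)
show('rack',blob((535,295,600,395),(sat>90)),.05)
big=cv2.resize(im[165:260,225:305].astype(np.uint8)[:,:,::-1],None,fx=6,fy=6,interpolation=cv2.INTER_CUBIC)
cv2.imwrite('pics/c.png',big)
E
```

```text
stake ((132.50001525878906, 219.50003051757812), (13.86362075805664, 41.59086227416992), 63.43495178222656) C [0.5159 0.335  0.12  ] len 0.1157 0.0376 ang -64.5
[[0.508, 0.396], [0.557, 0.292], [0.524, 0.275], [0.474, 0.379]]
key ((370.2353210449219, 239.55885314941406), (6.063390731811523, 29.589345932006836), 14.03624439239502) C [ 0.4558 -0.3024  0.129 ] len 0.0786 0.0165 ang -15.2
[[0.42, -0.284], [0.496, -0.305], [0.492, -0.321], [0.416, -0.3]]
rack ((360.4124755859375, 221.9008026123047), (23.267101287841797, 52.772029876708984), 3.5763344764709473) C [ 0.499  -0.2971  0.05  ] len 0.1508 0.0679 ang -4.6
[[0.427, -0.257], [0.577, -0.27], [0.572, -0.337], [0.421, -0.325]]
```

View pics/c.png

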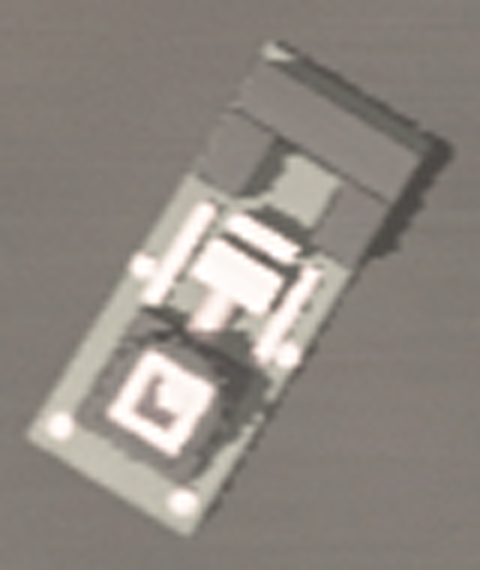

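The crop shows the recess at about (160,402), roughly aligned with the holder, and the knob end nearest the robot. The near plate corners are at (28,435) and (190,535), with the open pocket at about (300,190).

```bash
cat >> h.py <<'E'
def pose():
    s=monitor.get_obs();return np.array(s['tool_pos']),R.from_rotvec(s['tool_rot'])
def yaw(r): x=r.apply([1,0,0]);return np.degrees(np.arctan2(x[1],x[0]))
def plan(pos,yw,n,start=None):
    p,r=pose() if start is None else start
    y0=yaw(r) if yw is not None else 0
    t=R.from_euler('z',yw,degrees=True)*R.from_euler('x',180,degrees=True)
    dv=(r.inv()*t).as_rotvec()/n
    d=(np.array(pos)-p)/n*100
    for i in range(n):
        l=r.inv().apply(d); print([*(float(v) for v in l.round(2)),*(float(v) for v in np.degrees(dv).round(2))]); r=r*R.from_rotvec(dv)
E
python3 - <<'E'
from h import *
a=snap('top')
f=lambda p:np.array(p)/6+[225-.5,165-.5]
near=onz(a,[f((28,435)),f((190,535)),f((270,45))],.012)
print('plate',near.round(4)); print('recess',onz(a,[f((160,402))],.07).round(4))
e=near[0]-near[1];print('y?',np.degrees(np.arctan2(e[1],e[0])), np.degrees(np.arctan2(*(near[2]-near[0])[1::-1])))
print('frame',onz(a,[f(q) for q in[(163,343),(215,385),(168,455),(110,405)]],.07).round(4)[:,:2].tolist())
w=snap('wrist');p,r=pose();print(p,yaw(r),r.inv().apply(w['eye']-p),(r.inv()*R.from_rotvec(w['rotation'])).as_matrix().round(2),w['camera_matrix'])
plan((.45,0,.33),-30,15)
E
```

```text
plate [[ 0.4581  0.082   0.012 ]
 [ 0.4083  0.0031  0.012 ]
 [ 0.6483 -0.0392  0.012 ]]
recess [[0.4779 0.0153 0.07  ]]
y? 57.75347935792273 -32.49793209858977
frame [[0.5053, 0.0136], [0.4855, -0.0103], [0.4532, 0.0119], [0.4767, 0.0386]]
[ 0.1637205  -0.55107513  0.2310701 ] 16.545864870656864 [ 0.07563624  0.00038129 -0.14232432] [[-0.    0.95  0.3 ]
 [ 1.    0.    0.  ]
 [-0.    0.3  -0.95]] [[303.45707845   0.         258.03064777]
 [  0.         303.45707845 192.33627187]
 [  0.           0.           1.        ]]
[2.88, -2.98, -0.66, -0.0, 0.0, 3.1]
[2.71, -3.13, -0.66, -0.0, 0.0, 3.1]
[2.54, -3.27, -0.66, -0.0, 0.0, 3.1]
[2.36, -3.4, -0.66, -0.0, 0.0, 3.1]
[2.17, -3.53, -0.66, -0.0, 0.0, 3.1]
[1.97, -3.64, -0.66, -0.0, 0.0, 3.1]
[1.77, -3.74, -0.66, -0.0, 0.0, 3.1]
[1.57, -3.83, -0.66, -0.0, 0.0, 3.1]
[1.36, -3.91, -0.66, -0.0, 0.0, 3.1]
[1.15, -3.98, -0.66, -0.0, 0.0, 3.1]
[0.93, -4.03, -0.66, -0.0, 0.0, 3.1]
[0.71, -4.08, -0.66, -0.0, 0.0, 3.1]
[0.49, -4.11, -0.66, -0.0, 0.0, 3.1]
[0.26, -4.13, -0.66, -0.0, 0.0, 3.1]
[0.04, -4.14, -0.66, -0.0, 0.0, 3.1]
```

```bash
python3 - <<'E'
from h import *
plan((.525,0.0,.22),85,15)
E
```

```text
[3.36, -2.84, 0.08, -0.0, -0.0, -4.56]
[3.57, -2.56, 0.08, -0.0, -0.0, -4.56]
[3.76, -2.27, 0.07, -0.0, -0.0, -4.56]
[3.93, -1.96, 0.07, -0.0, -0.0, -4.56]
[4.07, -1.64, 0.07, -0.0, -0.0, -4.56]
[4.19, -1.31, 0.07, -0.0, -0.0, -4.56]
[4.28, -0.98, 0.07, -0.0, -0.0, -4.56]
[4.35, -0.63, 0.07, -0.0, -0.0, -4.56]
[4.38, -0.28, 0.07, -0.0, -0.0, -4.56]
[4.39, 0.07, 0.07, -0.0, -0.0, -4.56]
[4.37, 0.42, 0.07, -0.0, -0.0, -4.56]
[4.33, 0.76, 0.07, -0.0, -0.0, -4.56]
[4.25, 1.1, 0.07, -0.0, -0.0, -4.56]
[4.15, 1.44, 0.07, -0.0, -0.0, -4.56]
[4.02, 1.76, 0.07, -0.0, -0.0, -4.56]
```

>>> move_arm:
  deltas:
    - [[3.4, -2.8, 0.1, 0, 0, -4.5, 0], [3.6, -2.6, 0.1, 0, 0, -4.5, 0], [3.8, -2.3, 0.1, 0, 0, -4.5, 0], [3.9, -2.0, 0.1, 0, 0, -4.5, 0], [4.1, -1.6, 0.1, 0, 0, -4.5, 0]]
  force: 40

```text
time_s: 0.75
tool_pos: [0.286, -0.3655, 0.2263]
tool_rot: [2.959, 1.054, 0.0]
ft_force: [1.9, -0.6, -0.7]
gripper_width: 1.003
```

>>> move_arm:
  deltas:
    - [[4.2, -1.3, 0.1, 0, 0, -4.5, 0], [4.3, -1.0, 0.1, 0, 0, -4.5, 0], [4.3, -0.6, 0.1, 0, 0, -4.5, 0], [4.4, -0.3, 0.1, 0, 0, -4.5, 0], [4.4, 0.1, 0.1, 0, 0, -4.5, 0]]

```text
time_s: 1.25
tool_pos: [0.4083, -0.1829, 0.2214]
tool_rot: [2.697, 1.612, 0.0]
ft_force: [0.8, -1.2, 0.7]
gripper_width: 1.004
```

>>> move_arm:
  deltas:
    - [[4.4, 0.4, 0, 0, 0, -4.5, 0], [4.3, 0.8, 0, 0, 0, -4.5, 0], [4.3, 1.1, 0, 0, 0, -4.5, 0], [4.1, 1.4, 0, 0, 0, -4.5, 0], [4.0, 1.8, 0, 0, 0, -4.5, 0]]

```text
time_s: 1.75
tool_pos: [0.5313, -0.0011, 0.2214]
tool_rot: [2.33, 2.107, -0.0]
ft_force: [0.5, -0.9, -0.5]
gripper_width: 0.998
```

```bash
python3 - <<'E'
from h import *
p,r=pose();print(p,yaw(r),monitor.get_obs()['joint_positions'].round(2))
w=snap('wrist');np.savez('w1.npz',**w)
cv2.imwrite('pics/d.png',cv2.resize(w['color'][:,:,::-1],(800,600),interpolation=cv2.INTER_CUBIC))
E
```

```text
[ 0.53131009 -0.00106645  0.22137834] 84.22850619353972 [ 0.09  0.66 -0.27  1.65  0.22  0.86 -0.37]
```

View pics/d.png

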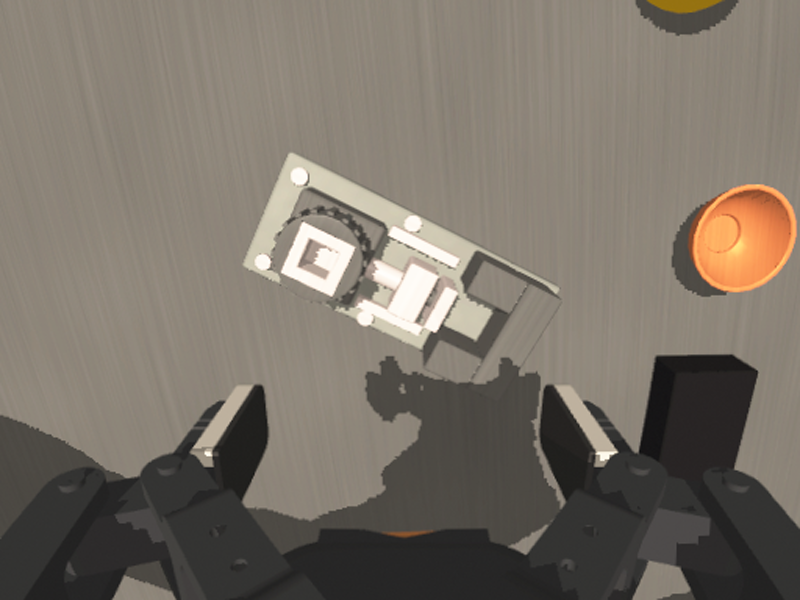

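The wrist view shows plate corners at (290,153), (244,266) and (560,290), the bright recess frame at about (318,258), and the pocket floor at about (470,318).

```bash
python3 - <<'E'
from h import *
w=dict(np.load('w1.npz'));im=w['color'];mn=im.min(2)
m=np.zeros(mn.shape,np.uint8);m[135:195,170:233]=mn[135:195,170:233]>225
n,l,s,cc=cv2.connectedComponentsWithStats(m);i=1+s[1:,4].argmax()
r=cv2.minAreaRect(np.argwhere(l==i)[:,::-1].astype(np.float32));P=onz(w,cv2.boxPoints(r),.07)
print(r,P.round(4)[:,:2].tolist(),P.mean(0),[np.degrees(np.arctan2(*(P[k+1]-P[k])[1::-1])).round(1) for k in range(3)],[np.linalg.norm(P[k+1]-P[k]).round(4) for k in range(3)])
c=onz(w,(np.array([(290,153),(244,266),(560,288)])*.64),.012);print('plate',c.round(4))
for k in(1,2):e=c[k]-c[0];print(np.linalg.norm(e),np.degrees(np.arctan2(e[1],e[0])))
cv2.imwrite('pics/e.png',cv2.resize(im[125:260,150:370,::-1],(800,491),interpolation=cv2.INTER_CUBIC))
E
```

```text
((202.50845336914062, 165.48231506347656), (36.634490966796875, 34.5556640625), 25.559965133666992) [[0.4523, 0.0109], [0.4723, 0.04], [0.5021, 0.0213], [0.4829, -0.0088]] [0.4774068  0.01584875 0.07      ] [np.float64(55.6), np.float64(-32.1), np.float64(-122.6)] [np.float64(0.0353), np.float64(0.0353), np.float64(0.0357)]
plate [[ 0.4582  0.083   0.012 ]
 [ 0.409   0.0048  0.012 ]
 [ 0.6496 -0.0374  0.012 ]]
0.09237943555683148 -122.18134225279925
0.2260870283720366 -32.18607353547509
```

View pics/e.png

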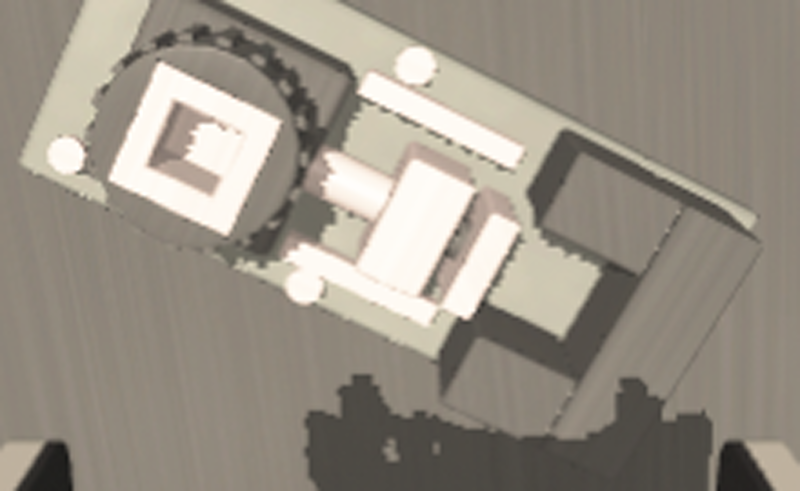

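The crop shows the recess frame corners at (158,62), (282,122), (230,237) and (108,178). The cheek-to-fixed-jaw corners at the top are (638,272) and (577,380).

```bash
python3 - <<'E'
from h import *
w=dict(np.load('w1.npz'))
f=lambda q:(np.array(q)+.5)/np.array([800/220,491/135])+[149.5,124.5]
P=onz(w,[f(q) for q in[(158,62),(282,122),(230,237),(108,178)]],.07)
print(P[:,:2].round(4).tolist(),P.mean(0),[np.degrees(np.arctan2(*(P[(k+1)%4]-P[k])[1::-1])).round(1) for k in range(4)])
J=onz(w,[f((638,272)),f((577,380))],.052);e=J[0]-J[1];a=np.degrees(np.arctan2(e[1],e[0]))
hx=np.array([np.cos(np.radians(147.7)),np.sin(np.radians(147.7)),0])
hy=np.array([-hx[1],hx[0],0]) 
print('jaw',J.round(4),np.linalg.norm(e),a,'pocket',J.mean(0)+.02*hx)
c=np.array([[.4582,.083],[.409,.0048],[.6496,-.0374]])
ctr=c[:2].mean(0)-.115*hx[:2];print('ctr',ctr,'pocket',ctr-.055*hx[:2],'knob',ctr+.06*hx[:2])
K=P.mean(0);print('pocket from knob',K-.115*hx)
plan((.54,.25,.22),115.5,6)
E
```

```text
[[0.472, 0.0404], [0.5028, 0.0208], [0.4841, -0.0098], [0.4531, 0.0104]] [0.47797458 0.01544297 0.07      ] [np.float64(-32.4), np.float64(-121.4), np.float64(146.9), np.float64(57.7)]
jaw [[ 0.6004 -0.0382  0.052 ]
 [ 0.5804 -0.0715  0.052 ]] 0.03883718019834804 58.958377426590886 pocket [ 0.57351646 -0.0441628   0.052     ]
ctr [ 0.53080511 -0.01755052] pocket [ 0.57729451 -0.0469399 ] knob [0.4800894  0.01451062]
pocket from knob [ 0.57517969 -0.04600755  0.07      ]
[4.06, -0.27, 0.04, 0.02, -0.04, -5.1]
[4.07, 0.1, 0.03, 0.02, -0.04, -5.1]
[4.05, 0.46, 0.03, 0.02, -0.04, -5.1]
[3.99, 0.82, 0.03, 0.02, -0.04, -5.1]
[3.9, 1.17, 0.03, 0.02, -0.04, -5.1]
[3.78, 1.51, 0.02, 0.02, -0.04, -5.1]
```

```bash
python3 - <<'E'
from h import *
plan((.52,.325,.22),115.5,10)
E
```

```text
[3.17, -0.43, 0.03, 0.01, -0.02, -3.06]
[3.19, -0.26, 0.02, 0.01, -0.02, -3.06]
[3.2, -0.09, 0.02, 0.01, -0.02, -3.06]
[3.2, 0.08, 0.02, 0.01, -0.02, -3.06]
[3.19, 0.26, 0.02, 0.01, -0.02, -3.06]
[3.17, 0.43, 0.02, 0.01, -0.02, -3.06]
[3.14, 0.59, 0.02, 0.01, -0.02, -3.06]
[3.1, 0.76, 0.02, 0.01, -0.02, -3.06]
[3.06, 0.93, 0.02, 0.01, -0.02, -3.06]
[3.01, 1.09, 0.01, 0.01, -0.02, -3.06]
```

>>> move_arm:
  deltas:
    - [[3.2, -0.4, 0, 0, 0, -3.06, 0], [3.2, -0.3, 0, 0, 0, -3.06, 0], [3.2, -0.1, 0, 0, 0, -3.06, 0], [3.2, 0.1, 0, 0, 0, -3.06, 0], [3.2, 0.3, 0, 0, 0, -3.06, 0]]

```text
time_s: 2.3
tool_pos: [0.5259, 0.159, 0.2213]
tool_rot: [-2.031, -2.397, 0.0]
ft_force: [0.2, 0.5, 0.5]
gripper_width: 0.998
```

>>> move_arm:
  deltas:
    - [[3.2, 0.4, 0, 0, 0, -3.06, 0], [3.1, 0.6, 0, 0, 0, -3.06, 0], [3.1, 0.8, 0, 0, 0, -3.06, 0], [3.1, 0.9, 0, 0, 0, -3.06, 0], [3.0, 1.1, 0, 0, 0, -3.06, 0]]

```text
time_s: 2.8
tool_pos: [0.5212, 0.319, 0.2213]
tool_rot: [-1.693, -2.646, 0.0]
ft_force: [-0.9, -1.2, -0.7]
gripper_width: 1.004
```

>>> move_arm:
  deltas:
    - [[0, 0, 0, 0, 0, 0, 0], [0, 0, 0, 0, 0, 0, 0], [0, 0, 0, 0, 0, 0, 0], [0, 0, 0, 0, 0, 0, 0], [0, 0, 0, 0, 0, 0, 0]]

```text
time_s: 3.3
tool_pos: [0.5217, 0.3171, 0.2215]
tool_rot: [1.697, 2.643, 0.0]
ft_force: [-0.0, 0.7, -0.2]
gripper_width: 1.001
```

```bash
python3 - <<'E'
from h import *
p,r=pose();print(p,yaw(r),monitor.get_obs()['joint_positions'].round(2))
w=snap('wrist');np.savez('w2.npz',**w)
cv2.imwrite('pics/f.png',w['color'][:,:,::-1])
E
```

```text
[0.52165297 0.31714534 0.22147778] 114.58751825314287 [-0.43  0.79 -0.38  1.35  0.31  1.06 -0.42]
```

View pics/f.png

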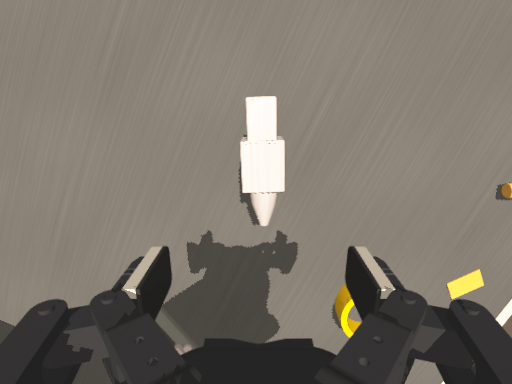

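The wrist view shows the head block with corners at about (241,139), (283,137), (285,191) and (242,192), the square horn pointing up in the image and the round horn down.

```bash
python3 - <<'E'
from h import *
w=dict(np.load('w2.npz'))
P=onz(w,[(241.5,139),(283,137.5),(284.5,191.5),(242.5,192)],.12)
print(P.round(4)[:,:2].tolist(),P.mean(0),[(np.degrees(np.arctan2(*(P[(k+1)%4]-P[k])[1::-1])).round(1),np.linalg.norm(P[(k+1)%4]-P[k]).round(4)) for k in range(4)])
im=w['color'];mn=im.min(2);m=np.zeros(mn.shape,np.uint8);m[90:230,230:300]=mn[90:230,230:300]>140
n,l,s,cc=cv2.connectedComponentsWithStats(m);i=1+s[1:,4].argmax();q=np.argwhere(l==i)[:,::-1]
for y0,y1 in((100,130),(145,188)):
    for y in np.linspace(y0,y1,4).astype(int):
        xs=q[q[:,1]==y,0];A=onz(w,[(xs.min()-.5,y),(xs.max()+.5,y)],.12);print(y,xs.min(),xs.max(),A.mean(0)[:2].round(4),np.linalg.norm(A[0]-A[1]).round(4))
p,r=pose();C=P.mean(0)
print('tool delta xy to C',r.inv().apply(C-p)*100,'yaw',yaw(r))
E
```

```text
[[0.4907, 0.3516], [0.5204, 0.3665], [0.5412, 0.3264], [0.5093, 0.3113]] [0.51540866 0.33896275 0.12      ] [(np.float64(26.6), np.float64(0.0332)), (np.float64(-62.5), np.float64(0.0452)), (np.float64(-154.8), np.float64(0.0353)), (np.float64(114.7), np.float64(0.0444))]
100 245 276 [0.492  0.3853] 0.0247
110 246 276 [0.4955 0.3786] 0.0242
120 246 276 [0.4987 0.3717] 0.0244
130 247 276 [0.5023 0.3647] 0.0238
145 240 284 [0.5077 0.3541] 0.0362
159 240 284 [0.5124 0.3437] 0.0367
173 241 284 [0.5177 0.3332] 0.0363
188 242 284 [0.5235 0.3217] 0.036
tool delta xy to C [ 2.23001055  0.34010685 10.14646127] yaw 114.60162858944221
```

>>> move_arm:
  deltas:
    - [[1.1, 0.17, 0, 0, 0, -0.5, 0], [1.1, 0.17, 0, 0, 0, -0.5, 0], [0, 0, 3, 0, 0, 0, 0], [0, 0, 3, 0, 0, 0, 0], [0, 0, 2, 0, 0, 0, 0]]

```text
time_s: 3.85
tool_pos: [0.5143, 0.3401, 0.1395]
tool_rot: [-1.67, -2.66, 0.002]
ft_force: [0.3, -0.5, 0.5]
gripper_width: 0.996
```

>>> move_arm:
  deltas:
    - [[0, 0, 2, 0, 0, 0, 0], [0, 0, 2, 0, 0, 0, 0], [0, 0, 1.8, 0, 0, 0, 0], [0, 0, 0, 0, 0, 0, 0], [0, 0, 0, 0, 0, 0, 0]]

```text
time_s: 4.35
tool_pos: [0.515, 0.34, 0.0838]
tool_rot: [-1.672, -2.66, -0.0]
ft_force: [0.2, -0.1, 1.2]
gripper_width: 0.997
```

>>> move_arm:
  deltas:
    - [[0, 0, 0, 0, 0, 0, 255], [0, 0, 0, 0, 0, 0, 255], [0, 0, 0, 0, 0, 0, 255], [0, 0, 0, 0, 0, 0, 255], [0, 0, 0, 0, 0, 0, 255]]
  force: 60

```text
time_s: 4.85
tool_pos: [0.5155, 0.3394, 0.084]
tool_rot: [1.673, 2.659, 0.001]
ft_force: [0.2, -0.6, 6.8]
gripper_width: 0.411
```

>>> move_arm:
  deltas:
    - [[0, 0, 0, 0, 0, 0, 255], [0, 0, 0, 0, 0, 0, 255], [0, 0, -1, 0, 0, 0, 255], [0, 0, -2, 0, 0, 0, 255], [0, 0, -3, 0, 0, 0, 255]]

```text
time_s: 5.35
tool_pos: [0.5145, 0.3386, 0.1433]
tool_rot: [-1.672, -2.658, 0.004]
ft_force: [0.4, 1.2, -5.7]
gripper_width: 0.415
```

```bash
python3 - <<'E'
from h import *
p,r=pose();print(p)
plan((.575,-.0455,.185),57.7,15)
E
```

```text
[0.51450381 0.33859299 0.14329391]
[-2.48, -0.75, -0.27, -0.01, 0.01, 3.86]
[-2.53, -0.58, -0.28, -0.01, 0.01, 3.86]
[-2.56, -0.41, -0.28, -0.01, 0.01, 3.86]
[-2.58, -0.23, -0.28, -0.01, 0.01, 3.86]
[-2.59, -0.06, -0.28, -0.01, 0.01, 3.86]
[-2.59, 0.12, -0.28, -0.01, 0.01, 3.86]
[-2.58, 0.29, -0.28, -0.01, 0.01, 3.86]
[-2.55, 0.46, -0.28, -0.01, 0.01, 3.86]
[-2.51, 0.64, -0.28, -0.01, 0.01, 3.86]
[-2.46, 0.8, -0.28, -0.01, 0.01, 3.86]
[-2.4, 0.97, -0.28, -0.01, 0.01, 3.86]
[-2.33, 1.13, -0.28, -0.01, 0.01, 3.86]
[-2.25, 1.28, -0.28, -0.01, 0.01, 3.86]
[-2.16, 1.43, -0.28, -0.01, 0.01, 3.86]
[-2.06, 1.57, -0.28, -0.01, 0.01, 3.86]
```

>>> move_arm:
  deltas:
    - [[-2.5, -0.7, -0.8, 0, 0, 3.85, 255], [-2.5, -0.6, -0.8, 0, 0, 3.85, 255], [-2.6, -0.4, -0.8, 0, 0, 3.85, 255], [-2.6, -0.2, -0.6, 0, 0, 3.85, 255], [-2.6, -0.1, -0.4, 0, 0, 3.85, 255]]

```text
time_s: 5.85
tool_pos: [0.5357, 0.2096, 0.1782]
tool_rot: [-2.097, -2.339, -0.0]
ft_force: [0.3, 0.5, -6.8]
gripper_width: 0.417
```

>>> move_arm:
  deltas:
    - [[-2.6, 0.1, -0.2, 0, 0, 3.85, 255], [-2.6, 0.3, -0.2, 0, 0, 3.85, 255], [-2.5, 0.5, -0.2, 0, 0, 3.85, 255], [-2.5, 0.6, -0.2, 0, 0, 3.85, 255], [-2.5, 0.8, 0, 0, 0, 3.85, 255]]

```text
time_s: 6.35
tool_pos: [0.5558, 0.0817, 0.186]
tool_rot: [-2.459, -1.955, -0.0]
ft_force: [0.7, 0.5, -6.8]
gripper_width: 0.412
```

>>> move_arm:
  deltas:
    - [[-2.4, 1.0, 0, 0, 0, 3.85, 255], [-2.3, 1.1, 0, 0, 0, 3.85, 255], [-2.2, 1.3, 0, 0, 0, 3.85, 255], [-2.1, 1.4, 0, 0, 0, 3.85, 255], [-2.0, 1.6, 0, 0, 0, 3.85, 255]]

```text
time_s: 6.85
tool_pos: [0.5772, -0.0443, 0.1857]
tool_rot: [-2.75, -1.517, 0.0]
ft_force: [0.8, 0.4, -6.5]
gripper_width: 0.411
```

>>> move_arm:
  deltas:
    - [[0, 0, 0, 0, 0, 0, 255], [0, 0, 0, 0, 0, 0, 255], [0, 0, 0, 0, 0, 0, 255], [0, 0, 0, 0, 0, 0, 255], [0, 0, 0, 0, 0, 0, 255]]

```text
time_s: 7.35
tool_pos: [0.5773, -0.0429, 0.1854]
tool_rot: [-2.748, -1.522, -0.0]
ft_force: [1.2, -0.3, -7.1]
gripper_width: 0.412
```

```bash
python3 - <<'E'
from h import *
p,r=pose();print(p,yaw(r),monitor.get_obs()['joint_positions'].round(2))
print(r.inv().apply(np.array([.575,-.0455,.144])-p)*100)
E
```

```text
[ 0.57732541 -0.04286123  0.18541917] 57.95124093857416 [ 0.09  0.77 -0.15  1.53  0.14  0.85 -0.66]
[-0.34805546 -0.05635767  4.14184351]
```

>>> move_arm:
  deltas:
    - [[-0.17, -0.03, 1, 0, 0, 0, 255], [-0.17, -0.03, 1, 0, 0, 0, 255], [0, 0, 1, 0, 0, 0, 255], [0, 0, 1, 0, 0, 0, 255], [0, 0, 0, 0, 0, 0, 255]]

```text
time_s: 7.85
tool_pos: [0.5744, -0.0459, 0.1437]
tool_rot: [-2.748, -1.52, 0.003]
ft_force: [-0.6, 0.5, -6.4]
gripper_width: 0.414
```

```bash
python3 - <<'E'
from h import *
p,r=pose();print(p,yaw(r))
a=snap('side');b=snap('wrist')
u=proj(a,[[.575,-.0455,.05]])[0].astype(int);x,y=u
A=cv2.resize(a['color'][y-60:y+45,x-60:x+60,::-1],(480,420),interpolation=cv2.INTER_CUBIC)
v=proj(b,[[.55,-.03,.05]])[0].astype(int);print(u,v)
B=cv2.resize(b['color'][:,:,::-1],(480,360));
B=cv2.copyMakeBorder(B,0,60,0,0,0)[:420,80:400]
cv2.imwrite('pics/g.png',np.hstack([A,B]))
E
```

```text
[ 0.57441998 -0.04589199  0.14368224] 57.902010157241335
[249 221] [222 193]
```

View pics/g.png

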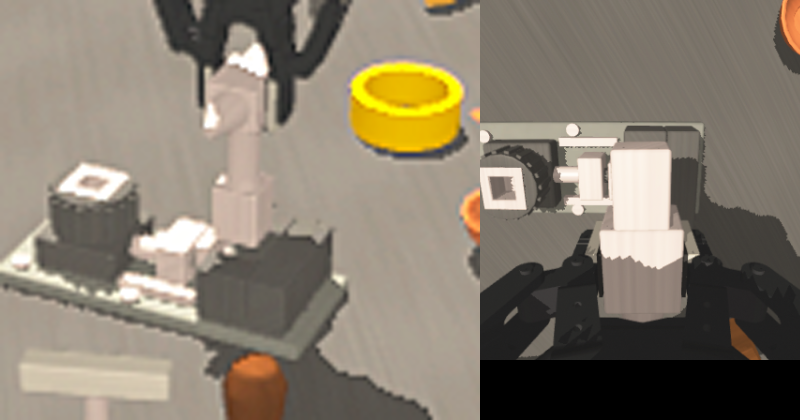

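The stake hangs upright above the pocket and looks aligned with it, so I am lowering it and watching the force.

>>> move_arm:
  deltas:
    - [[0, 0, 0.4, 0, 0, 0, 255], [0, 0, 0.4, 0, 0, 0, 255], [0, 0, 0.4, 0, 0, 0, 255], [0, 0, 0.4, 0, 0, 0, 255], [0, 0, 0, 0, 0, 0, 255]]

```text
time_s: 8.45
tool_pos: [0.5748, -0.046, 0.1287]
tool_rot: [-2.749, -1.52, 0.001]
ft_force: [0.9, -0.8, -6.4]
gripper_width: 0.413
```

>>> move_arm:
  deltas:
    - [[0, 0, 0.7, 0, 0, 0, 255], [0, 0, 0.7, 0, 0, 0, 255], [0, 0, 0.6, 0, 0, 0, 255], [0, 0, 0.6, 0, 0, 0, 255], [0, 0, 0, 0, 0, 0, 255]]

```text
time_s: 8.95
tool_pos: [0.5747, -0.0459, 0.1024]
tool_rot: [-2.748, -1.52, 0.002]
ft_force: [0.2, -1.3, -7.4]
gripper_width: 0.412
```

>>> move_arm:
  deltas:
    - [[0, 0, 0.3, 0, 0, 0, 255], [0, 0, 0.2, 0, 0, 0, 255], [0, 0, 0.1, 0, 0, 0, 255], [0, 0, 0.05, 0, 0, 0, 255], [0, 0, 0, 0, 0, 0, 255]]

```text
time_s: 9.45
tool_pos: [0.5751, -0.046, 0.0969]
tool_rot: [-2.749, -1.52, -0.0]
ft_force: [-0.4, -0.1, -7.2]
gripper_width: 0.416
```

>>> move_arm:
  deltas:
    - [[0, 0, 0.05, 0, 0, 0, 255], [0, 0, 0.05, 0, 0, 0, 255], [0, 0, 0.05, 0, 0, 0, 255], [0, 0, 0, 0, 0, 0, 255], [0, 0, 0, 0, 0, 0, 255]]

```text
time_s: 9.95
tool_pos: [0.5752, -0.046, 0.096]
tool_rot: [2.749, 1.52, 0.001]
ft_force: [-2.8, 0.7, 7.2]
gripper_width: 0.411
```

>>> move_arm:
  deltas:
    - [[0, 0, 0, 0, 0, 0, 0], [0, 0, 0, 0, 0, 0, 0], [0, 0, 0, 0, 0, 0, 0], [0, 0, 0, 0, 0, 0, 0], [0, 0, 0, 0, 0, 0, 0]]

```text
time_s: 10.45
tool_pos: [0.5751, -0.046, 0.0953]
tool_rot: [-2.749, -1.52, -0.0]
ft_force: [0.6, 0.1, -0.6]
gripper_width: 0.996
```

>>> move_arm:
  deltas:
    - [[0, 0, -1, 0, 0, 0, 0], [0, 0, -3, 0, 0, 0, 0], [0, 0, -3, 0, 0, 0, 0], [0, 0, -3, 0, 0, 0, 0], [0, 0, -3, 0, 0, 0, 0]]

```text
time_s: 10.95
tool_pos: [0.5749, -0.0459, 0.2274]
tool_rot: [2.749, 1.521, 0.001]
ft_force: [0.0, 1.0, -0.5]
gripper_width: 1.003
```

```bash
python3 - <<'E'
from h import *
p,r=pose();print(p,yaw(r))
a=snap('top');im=a['color'].astype(int);mn=im.min(2)
plan((.455,-.30,.235),-15,15)
plan((.455,-.30,.235),165,15)
E
```

```text
[ 0.57490934 -0.04593847  0.22740502] 57.8978928545982
[-1.86, 0.21, -0.03, 0.01, -0.02, 4.86]
[-1.84, 0.37, -0.03, 0.01, -0.02, 4.86]
[-1.8, 0.53, -0.02, 0.01, -0.02, 4.86]
[-1.75, 0.68, -0.02, 0.01, -0.02, 4.86]
[-1.69, 0.82, -0.02, 0.01, -0.02, 4.86]
[-1.61, 0.96, -0.02, 0.01, -0.02, 4.86]
[-1.52, 1.1, -0.02, 0.01, -0.02, 4.86]
[-1.43, 1.22, -0.02, 0.01, -0.02, 4.86]
[-1.32, 1.34, -0.02, 0.01, -0.02, 4.86]
[-1.2, 1.44, -0.02, 0.01, -0.02, 4.86]
[-1.07, 1.54, -0.02, 0.01, -0.02, 4.86]
[-0.94, 1.63, -0.02, 0.01, -0.02, 4.86]
[-0.8, 1.7, -0.02, 0.01, -0.02, 4.86]
[-0.65, 1.76, -0.02, 0.01, -0.02, 4.86]
[-0.5, 1.81, -0.02, 0.01, -0.02, 4.86]
[-1.86, 0.21, -0.03, 0.03, 0.01, -7.14]
[-1.88, -0.02, -0.03, 0.03, 0.01, -7.14]
[-1.86, -0.25, -0.03, 0.03, 0.01, -7.14]
[-1.81, -0.48, -0.03, 0.03, 0.01, -7.14]
[-1.74, -0.7, -0.03, 0.03, 0.01, -7.14]
[-1.64, -0.91, -0.03, 0.03, 0.01, -7.14]
[-1.51, -1.11, -0.03, 0.03, 0.01, -7.14]
[-1.36, -1.29, -0.03, 0.03, 0.01, -7.14]
[-1.19, -1.45, -0.03, 0.03, 0.01, -7.14]
[-1.0, -1.59, -0.03, 0.03, 0.01, -7.14]
[-0.8, -1.7, -0.02, 0.03, 0.01, -7.14]
[-0.58, -1.78, -0.02, 0.03, 0.01, -7.14]
[-0.35, -1.84, -0.02, 0.03, 0.01, -7.14]
[-0.12, -1.87, -0.02, 0.03, 0.01, -7.14]
[0.11, -1.87, -0.02, 0.03, 0.01, -7.14]
```

>>> move_arm:
  deltas:
    - [[-1.9, 0.2, 0, 0, 0, -7.14, 0], [-1.9, 0, 0, 0, 0, -7.14, 0], [-1.9, -0.3, 0, 0, 0, -7.14, 0], [-1.8, -0.5, 0, 0, 0, -7.14, 0], [-1.7, -0.7, 0, 0, 0, -7.14, 0]]

```text
time_s: 11.5
tool_pos: [0.5333, -0.1315, 0.2259]
tool_rot: [2.144, 2.295, 0.0]
ft_force: [0.2, -1.3, -0.8]
gripper_width: 1.001
```

>>> move_arm:
  deltas:
    - [[-1.6, -0.9, 0, 0, 0, -7.14, 0], [-1.5, -1.1, 0, 0, 0, -7.14, 0], [-1.4, -1.3, 0, 0, 0, -7.14, 0], [-1.2, -1.5, 0, 0, 0, -7.14, 0], [-1.0, -1.6, -0.1, 0, 0, -7.14, 0]]

```text
time_s: 12.0
tool_pos: [0.4924, -0.2165, 0.2268]
tool_rot: [1.338, 2.842, -0.001]
ft_force: [-0.2, 0.6, 0.2]
gripper_width: 0.997
```

>>> move_arm:
  deltas:
    - [[-0.8, -1.7, -0.1, 0, 0, -7.14, 0], [-0.6, -1.8, -0.1, 0, 0, -7.14, 0], [-0.4, -1.8, -0.1, 0, 0, -7.14, 0], [-0.1, -1.9, -0.1, 0, 0, -7.14, 0], [0.1, -1.9, -0.1, 0, 0, -7.14, 0]]

```text
time_s: 12.5
tool_pos: [0.4522, -0.3018, 0.2319]
tool_rot: [0.403, 3.115, -0.001]
ft_force: [-0.4, -0.2, -0.4]
gripper_width: 1.0
```

>>> move_arm:
  deltas:
    - [[0, 0, 0, 0, 0, 0, 0], [0, 0, 0, 0, 0, 0, 0], [0, 0, 0, 0, 0, 0, 0], [0, 0, 0, 0, 0, 0, 0], [0, 0, 0, 0, 0, 0, 0]]

```text
time_s: 13.0
tool_pos: [0.453, -0.3005, 0.2314]
tool_rot: [0.41, 3.115, -0.0]
ft_force: [0.4, 0.1, 0.2]
gripper_width: 1.0
```

```bash
python3 - <<'E'
from h import *
p,r=pose();print(p,yaw(r),monitor.get_obs()['joint_positions'].round(2))
w=snap('wrist');np.savez('w3.npz',**w)
u,v=proj(w,[[.457,-.2985,.143]])[0].astype(int);print(u,v)
im=w['color'].astype(int);mn=im.min(2);sat=im.max(2)-mn
m=((mn>150)&(sat<50)).astype(np.uint8);m[:max(v-100,0)]=0;m[v+100:]=0;m[:,:max(u-100,0)]=0;m[:,u+100:]=0
n,l,s,_=cv2.connectedComponentsWithStats(m);i=1+s[1:,4].argmax();print(s[1:].tolist())
b=cv2.minAreaRect(np.argwhere(l==i)[:,::-1].astype(np.float32));P=onz(w,cv2.boxPoints(b),.143)
print(b,P.round(4)[:,:2].tolist(),P.mean(0),[(np.degrees(np.arctan2(*(P[(k+1)%4]-P[k])[1::-1])).round(1),np.linalg.norm(P[(k+1)%4]-P[k]).round(4)) for k in range(4)])
print(r.inv().apply(P.mean(0)-p)*100)
cv2.imwrite('pics/i.png',w['color'][:,:,::-1])
E
```

```text
[ 0.4530103  -0.3004544   0.23141565] 165.00731318453944 [ 0.91  0.74 -0.75  1.59  0.56  1.04  1.3 ]
262 201
[[252, 150, 22, 94, 1725], [276, 232, 8, 16, 79]]
((262.4999694824219, 196.49996948242188), (92.99998474121094, 20.999996185302734), 90.0) [[0.4148, -0.2958], [0.419, -0.2803], [0.4951, -0.2996], [0.4905, -0.3166]] [ 0.45486691 -0.29805348  0.143     ] [(np.float64(74.9), np.float64(0.0161)), (np.float64(-14.2), np.float64(0.0786)), (np.float64(-105.1), np.float64(0.0177)), (np.float64(164.6), np.float64(0.0785))]
[-0.11668257  0.28019787  8.84156462]
```

View pics/i.png

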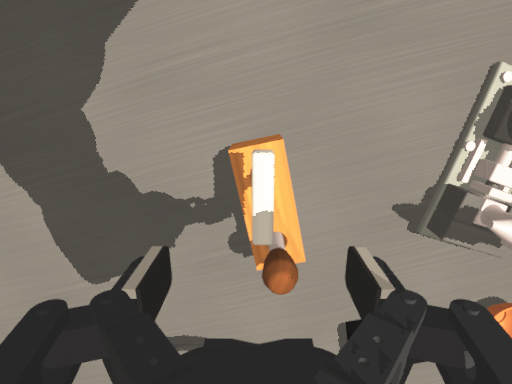

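The key bar shows at columns 252–274, rows 150–244, lined up with the jaws. The burnisher is clear at (281,272), so I am grasping now.

>>> move_arm:
  deltas:
    - [[-0.1, 0.3, 1, 0, 0, 0, 0], [0, 0, 3, 0, 0, 0, 0], [0, 0, 3, 0, 0, 0, 0], [0, 0, 3, 0, 0, 0, 0], [0, 0, 1.9, 0, 0, 0, 0]]

```text
time_s: 13.55
tool_pos: [0.4539, -0.2975, 0.1097]
tool_rot: [-0.409, -3.113, -0.002]
ft_force: [0.6, -0.3, 0.6]
gripper_width: 1.001
```

>>> move_arm:
  deltas:
    - [[0, 0, 0, 0, 0, 0, 0], [0, 0, 0, 0, 0, 0, 255], [0, 0, 0, 0, 0, 0, 255], [0, 0, 0, 0, 0, 0, 255], [0, 0, 0, 0, 0, 0, 255]]
  force: 60

```text
time_s: 14.05
tool_pos: [0.4547, -0.2985, 0.1129]
tool_rot: [0.41, 3.114, -0.001]
ft_force: [-1.0, 0.6, 0.6]
gripper_width: 0.327
```

>>> move_arm:
  deltas:
    - [[0, 0, 0, 0, 0, 0, 255], [0, 0, 0, 0, 0, 0, 255], [0, 0, 0, 0, 0, 0, 255], [0, 0, 0, 0, 0, 0, 255], [0, 0, 0, 0, 0, 0, 255]]

```text
time_s: 14.55
tool_pos: [0.4548, -0.2982, 0.1128]
tool_rot: [0.41, 3.114, -0.0]
ft_force: [0.5, 0.9, 7.1]
gripper_width: 0.197
```

>>> move_arm:
  deltas:
    - [[0, 0, -1, 0, 0, 0, 255], [0, 0, -2, 0, 0, 0, 255], [0, 0, -3, 0, 0, 0, 255], [0, 0, -3, 0, 0, 0, 255], [0, 0, 0, 0, 0, 0, 255]]

```text
time_s: 15.05
tool_pos: [0.4555, -0.2986, 0.206]
tool_rot: [0.41, 3.11, -0.002]
ft_force: [0.6, -1.0, -3.4]
gripper_width: 0.2
```

```bash
python3 - <<'E'
from h import *
p,r=pose();print(p,yaw(r))
plan((.4783,.0152,.205),147.7,10)
E
```

```text
[ 0.45550503 -0.29856257  0.20598467] 164.98779636823986
[0.59, 3.09, 0.0, -0.0, 0.03, 1.73]
[0.69, 3.07, 0.0, -0.0, 0.03, 1.73]
[0.78, 3.05, 0.01, -0.0, 0.03, 1.73]
[0.87, 3.02, 0.01, -0.0, 0.03, 1.73]
[0.96, 3.0, 0.01, -0.0, 0.03, 1.73]
[1.05, 2.97, 0.01, -0.0, 0.03, 1.73]
[1.14, 2.93, 0.01, -0.0, 0.03, 1.73]
[1.23, 2.9, 0.01, -0.0, 0.03, 1.73]
[1.31, 2.86, 0.01, -0.0, 0.03, 1.73]
[1.4, 2.82, 0.01, -0.0, 0.03, 1.73]
```

>>> move_arm:
  deltas:
    - [[0.6, 3.1, 0, 0, 0, 1.73, 255], [0.7, 3.1, 0, 0, 0, 1.73, 255], [0.8, 3.0, 0, 0, 0, 1.73, 255], [0.9, 3.0, 0, 0, 0, 1.73, 255], [1.0, 3.0, 0, 0, 0, 1.73, 255]]

```text
time_s: 15.55
tool_pos: [0.4643, -0.1401, 0.2022]
tool_rot: [-0.646, -3.074, -0.0]
ft_force: [0.9, -0.3, -2.6]
gripper_width: 0.201
```

>>> move_arm:
  deltas:
    - [[1.0, 3.0, 0, 0, 0, 1.73, 255], [1.1, 2.9, 0, 0, 0, 1.73, 255], [1.2, 2.9, 0, 0, 0, 1.73, 255], [1.3, 2.9, 0, 0, 0, 1.73, 255], [1.4, 2.8, 0, 0, 0, 1.73, 255]]

```text
time_s: 16.05
tool_pos: [0.4771, 0.0165, 0.2023]
tool_rot: [-0.876, -3.017, 0.0]
ft_force: [1.0, 0.2, -1.0]
gripper_width: 0.203
```

>>> move_arm:
  deltas:
    - [[0, 0, 0, 0, 0, 0, 255], [0, 0, 0, 0, 0, 0, 255], [0, 0, 0, 0, 0, 0, 255], [0, 0, 0, 0, 0, 0, 255], [0, 0, 0, 0, 0, 0, 255]]

```text
time_s: 16.55
tool_pos: [0.4773, 0.0146, 0.2023]
tool_rot: [-0.875, -3.017, 0.0]
ft_force: [0.5, -0.2, -3.4]
gripper_width: 0.202
```

```bash
python3 - <<'E'
from h import *
p,r=pose();print(p,yaw(r),monitor.get_obs()['joint_positions'].round(2))
print(r.inv().apply(np.array([.4783,.0152,.176])-p)*100)
a=snap('side');w=snap('wrist');np.savez('s4.npz',**a)
u,v=proj(a,[[.478,.015,.1]])[0].astype(int)
A=cv2.resize(a['color'][v-50:v+55,u-50:u+50,::-1],(400,420),interpolation=cv2.INTER_CUBIC)
B=cv2.resize(w['color'][:288,:,::-1],(400,225))
cv2.imwrite('pics/j.png',np.hstack([A,cv2.copyMakeBorder(B,0,195,0,0,0)])); print(u,v)
E
```

```text
[0.47733634 0.01461458 0.20228294] 147.63693167562502 [ 0.23  0.66 -0.58  1.86  0.5   0.78  0.38]
[-0.05037462  0.1013106   2.62827773]
211 197
```

View pics/j.png

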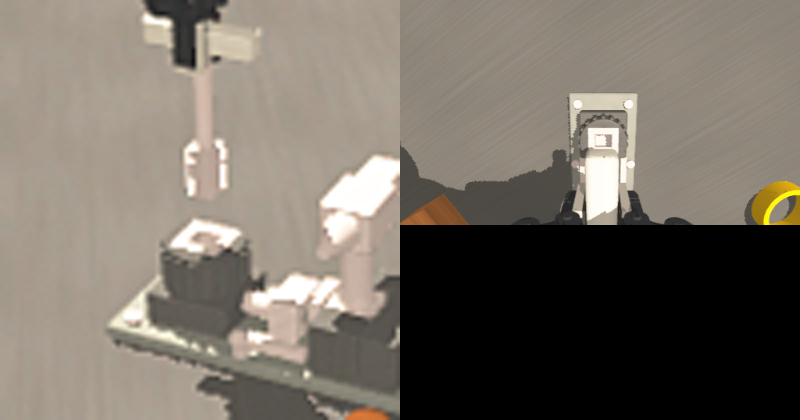

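The stake stands in its pocket. The key hangs upright with its tip over the recess, at about (206,195) against the recess at (205,238) in the side crop. I am lowering it.

>>> move_arm:
  deltas:
    - [[-0.05, 0.1, 1, 0, 0, 0, 255], [0, 0, 1, 0, 0, 0, 255], [0, 0, 0.7, 0, 0, 0, 255], [0, 0, 0.3, 0, 0, 0, 255], [0, 0, 0, 0, 0, 0, 255]]

```text
time_s: 17.15
tool_pos: [0.4781, 0.016, 0.1718]
tool_rot: [-0.873, -3.017, 0.0]
ft_force: [-0.2, -0.5, -1.6]
gripper_width: 0.198
```

>>> move_arm:
  deltas:
    - [[0, 0, 0.2, 0, 0, 0, 255], [0, 0, 0.2, 0, 0, 0, 255], [0, 0, 0.2, 0, 0, 0, 255], [0, 0, 0.2, 0, 0, 0, 255], [0, 0, 0, 0, 0, 0, 255]]

```text
time_s: 17.65
tool_pos: [0.4781, 0.016, 0.1641]
tool_rot: [-0.874, -3.017, -0.0]
ft_force: [-0.8, 1.7, -1.8]
gripper_width: 0.203
```

>>> move_arm:
  deltas:
    - [[0, 0, 0.1, 0, 0, 0, 255], [0, 0, 0.1, 0, 0, 0, 255], [0, 0, 0.1, 0, 0, 0, 255], [0, 0, 0.1, 0, 0, 0, 255], [0, 0, 0, 0, 0, 0, 255]]

```text
time_s: 18.15
tool_pos: [0.4781, 0.0159, 0.1601]
tool_rot: [-0.874, -3.017, 0.0]
ft_force: [-3.7, 3.6, -2.8]
gripper_width: 0.201
```

>>> move_arm:
  deltas:
    - [[0.06, 0, 0.1, 0, 0, 0, 255], [0, 0, 0.2, 0, 0, 0, 255], [0, 0, 0.2, 0, 0, 0, 255], [0, 0, 0.2, 0, 0, 0, 255], [0, 0, 0, 0, 0, 0, 255]]

```text
time_s: 18.65
tool_pos: [0.4777, 0.0162, 0.153]
tool_rot: [-0.874, -3.017, 0.0]
ft_force: [-1.7, 1.5, -4.1]
gripper_width: 0.2
```

>>> move_arm:
  deltas:
    - [[0.03, 0, 0.2, 0, 0, 0, 255], [0, 0, 0.2, 0, 0, 0, 255], [0, 0, 0.2, 0, 0, 0, 255], [0, 0, 0.1, 0, 0, 0, 255], [0, 0, 0, 0, 0, 0, 255]]

```text
time_s: 19.15
tool_pos: [0.4775, 0.0164, 0.1461]
tool_rot: [-0.874, -3.017, 0.0]
ft_force: [-2.8, 1.5, -4.1]
gripper_width: 0.201
```

>>> move_arm:
  deltas:
    - [[0, 0, 0.05, 0, 0, 0, 255], [0, 0, 0.05, 0, 0, 0, 255], [0, 0, 0, 0, 0, 0, 255], [0, 0, 0, 0, 0, 0, 255], [0, 0, 0, 0, 0, 0, 255]]

```text
time_s: 19.65
tool_pos: [0.4776, 0.0163, 0.1453]
tool_rot: [-0.874, -3.018, -0.0]
ft_force: [-3.5, 1.2, -1.8]
gripper_width: 0.201
```

>>> move_arm:
  deltas:
    - [[0, 0, 0, 0, 0, 4, 255], [0, 0, 0, 0, 0, 4, 255], [0, 0, 0, 0, 0, 4, 255], [0, 0, 0, 0, 0, 4, 255], [0, 0, 0, 0, 0, 4, 255]]
  force: 90

```text
time_s: 20.15
tool_pos: [0.4773, 0.0166, 0.1453]
tool_rot: [-1.388, -2.818, 0.0]
ft_force: [-4.6, 3.2, -3.2]
gripper_width: 0.192
```

```bash
python3 - <<'E'
from h import *
p,r=pose();s=monitor.get_obs();print(p,yaw(r),s['wrist_torque'],s['ft_force'])
E
```

```text
[0.47728494 0.01657083 0.1452504 ] 127.55506998021947 [1.16976996 1.3391546  0.07641036] [-4.62971875  3.19906514 -3.2008665 ]
```

>>> move_arm:
  deltas:
    - [[0.05, -0.02, 0, 0, 0, 5, 255], [0, 0, 0, 0, 0, 5, 255], [0, 0, 0, 0, 0, 5, 255], [0, 0, 0, 0, 0, 5, 255], [0, 0, 0, 0, 0, 5, 255]]

```text
time_s: 20.65
tool_pos: [0.4773, 0.0171, 0.1453]
tool_rot: [-1.966, -2.451, -0.001]
ft_force: [-2.1, 5.2, -5.7]
gripper_width: 0.198
```

>>> move_arm:
  deltas:
    - [[0, 0, 0, 0, 0, 4, 255], [0, 0, 0, 0, 0, 4, 255], [0, 0, 0, 0, 0, 4, 255], [0, 0, 0, 0, 0, 3, 255], [0, 0, 0, 0, 0, 0, 255]]

```text
time_s: 21.15
tool_pos: [0.4775, 0.0172, 0.1453]
tool_rot: [2.266, 2.176, 0.002]
ft_force: [-0.1, 5.1, -6.0]
gripper_width: 0.194
```

```bash
python3 - <<'E'
from h import *
p,r=pose();s=monitor.get_obs();print(p,yaw(r),s['wrist_torque'],s['ft_force'])
E
```

```text
[0.4775167  0.01721017 0.14532425] 87.68578025550691 [1.49385062 0.00209699 0.09723877] [-0.11823833  5.08680563 -5.97079993]
```

>>> move_arm:
  deltas:
    - [[0, 0, 0, 0, 0, 3, 255], [0, 0, 0, 0, 0, 3, 255], [0, 0, 0, 0, 0, 3, 255], [0, 0, 0, 0, 0, 3, 255], [0, 0, 0, 0, 0, 0, 255]]

```text
time_s: 21.65
tool_pos: [0.4777, 0.0171, 0.1454]
tool_rot: [2.48, 1.928, 0.002]
ft_force: [1.1, 5.2, -7.2]
gripper_width: 0.195
```

```bash
python3 - <<'E'
from h import *
p,r=pose();s=monitor.get_obs();print(p,yaw(r),s['wrist_torque'],s['ft_force'])
E
```

```text
[0.47765865 0.01713877 0.14535077] 75.72684036160888 [ 1.66259485 -0.33334806  0.03611615] [ 1.12846258  5.21635789 -7.24994858]
```

>>> move_arm:
  deltas:
    - [[0, 0, 0, 0, 0, 2, 255], [0, 0, 0, 0, 0, 2, 255], [0, 0, 0, 0, 0, 2, 255], [0, 0, 0, 0, 0, 2, 255], [0, 0, 0, 0, 0, 0, 255]]

```text
time_s: 22.15
tool_pos: [0.4778, 0.0171, 0.1454]
tool_rot: [2.608, 1.751, 0.003]
ft_force: [1.3, 4.9, -8.2]
gripper_width: 0.195
```

```bash
python3 - <<'E'
from h import *
p,r=pose();s=monitor.get_obs();print(p,yaw(r),s['wrist_torque'],s['ft_force'])
E
```

```text
[0.47779845 0.01714608 0.14535714] 67.76557886755339 [ 1.67980573 -0.58310023  0.14105613] [ 1.2793284   4.93296847 -8.16094876]
```

>>> move_arm:
  deltas:
    - [[0, 0, 0, 0, 0, 2, 255], [0, 0, 0, 0, 0, 2, 255], [0, 0, 0, 0, 0, 2, 255], [0, 0, 0, 0, 0, 0, 255], [0, 0, 0, 0, 0, 0, 255]]

```text
time_s: 22.65
tool_pos: [0.4779, 0.0172, 0.1454]
tool_rot: [2.694, 1.615, 0.003]
ft_force: [3.0, 4.6, -6.5]
gripper_width: 0.196
```

```bash
python3 - <<'E'
from h import *
p,r=pose();s=monitor.get_obs();print(p,yaw(r),s['wrist_torque'],s['ft_force'])
w=snap('wrist');a=snap('side')
u,v=proj(a,[[.5,.0,.09]])[0].astype(int)
A=cv2.resize(a['color'][v-60:v+55,u-60:u+60,::-1],(420,402),interpolation=cv2.INTER_CUBIC)
B=cv2.resize(w['color'][60:330,130:390,::-1],(380,402))
cv2.imwrite('pics/k.png',np.hstack([A,B]))
E
```

```text
[0.4778502  0.01723251 0.14539126] 61.891751555025984 [ 1.63907476 -0.69821593  0.72189713] [ 2.97975885  4.57929416 -6.53559591]
```

View pics/k.png

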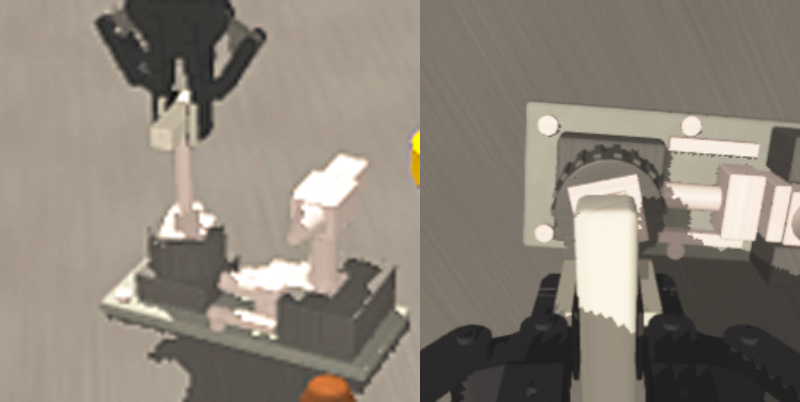

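The pad and jaw are against the foot. In the wrist crop the recess frame has turned about 76° relative to the plate, and the torque about z jumped to 0.72 N·m, which suggests the hard stop. One more small nudge should confirm it.

>>> move_arm:
  deltas:
    - [[0, 0, 0, 0, 0, 1, 255], [0, 0, 0, 0, 0, 1, 255], [0, 0, 0, 0, 0, 0, 255], [0, 0, 0, 0, 0, 0, 255], [0, 0, 0, 0, 0, 0, 255]]

```text
time_s: 23.25
tool_pos: [0.4779, 0.0172, 0.1454]
tool_rot: [2.721, 1.569, 0.003]
ft_force: [2.5, 4.5, -7.2]
gripper_width: 0.197
```

```bash
python3 - <<'E'
from h import *
p,r=pose();s=monitor.get_obs();print(p,yaw(r),s['wrist_torque'],s['ft_force'])
E
```

```text
[0.47786782 0.017222   0.14540176] 59.940580019650525 [ 1.55614598 -0.73418395  1.33148492] [ 2.49394143  4.54321283 -7.22640299]
```

>>> move_arm:
  deltas:
    - [[0, 0, 0, 0, 0, -2, 255], [0, 0, 0, 0, 0, -2, 255], [0, 0, 0, 0, 0, 0, 255], [0, 0, 0, 0, 0, 0, 255], [0, 0, 0, 0, 0, 0, 255]]

```text
time_s: 23.75
tool_pos: [0.4779, 0.0172, 0.1454]
tool_rot: [2.666, 1.661, 0.003]
ft_force: [2.0, 5.8, -5.7]
gripper_width: 0.196
```

>>> move_arm:
  deltas:
    - [[0, 0, 0, 0, 0, 0, 0], [0, 0, 0, 0, 0, 0, 0], [0, 0, 0, 0, 0, 0, 0], [0, 0, 0, 0, 0, 0, 0], [0, 0, 0, 0, 0, 0, 0]]

```text
time_s: 24.25
tool_pos: [0.4771, 0.0165, 0.1454]
tool_rot: [2.669, 1.658, 0.0]
ft_force: [0.5, -0.5, -0.4]
gripper_width: 0.994
```

>>> move_arm:
  deltas:
    - [[0, 0, -1, 0, 0, 0, 0], [0, 0, -2, 0, 0, 0, 0], [0, 0, -3, 0, 0, 0, 0], [0, 0, -3, 0, 0, 0, 0], [0, 0, 0, 0, 0, 0, 0]]

```text
time_s: 24.75
tool_pos: [0.4782, 0.0167, 0.239]
tool_rot: [2.667, 1.656, 0.007]
ft_force: [-0.3, -0.3, -0.4]
gripper_width: 1.002
```

```bash
python3 - <<'E'
from h import *
p,r=pose();s=monitor.get_obs();print(p,yaw(r),s['wrist_torque'],s['ft_force'])
w=snap('wrist');a=snap('side')
u,v=proj(a,[[.5,.0,.09]])[0].astype(int)
A=cv2.resize(a['color'][v-60:v+55,u-60:u+60,::-1],(420,402),interpolation=cv2.INTER_CUBIC)
B=cv2.resize(w['color'][60:330,130:390,::-1],(380,402))
cv2.imwrite('pics/l.png',np.hstack([A,B]))
E
```

```text
[0.47816468 0.01670594 0.23901471] 63.691785668143005 [0.04193627 0.02646258 0.01123641] [-0.28752147 -0.29826937 -0.42419379]
```

View pics/l.png

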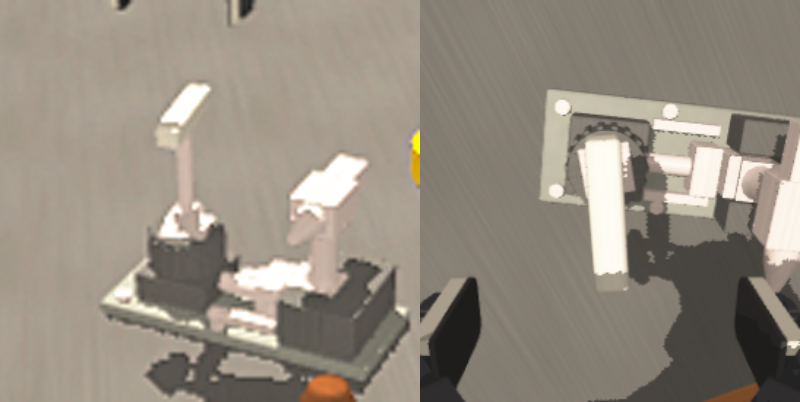

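The key stands upright and free in the knob, the stake is upright and gripped, and the fingers are clear, so I am handing in.

```bash
python3 -c "
from station import ctrl;print(ctrl.close_job())"
```

```text
the job is handed in; nothing more can be done
None
```

I stood the stake in the pocket with its horns across. Then I pushed the key home in the knob, turned it clockwise to the hard stop, let go and backed off. The job is handed in at about 25 s; no verdict was reported.

- **Stake:** the last pictures show it upright in the pocket with the moving jaw against the foot. By the tool height its foot touched the pocket floor before I let go.
- **Key:** by the tool height the tip went in about 23.5 mm, and the last pictures show the key standing upright.
- **Knob:** the hand turned about 86–88°. The torque rose from 0.14 to 1.3 N·m over the last few degrees, which I took as the hard stop. The picture taken near the stop showed the knob turned by about 76° (1.3 rad). I could not read the knob or pad joints directly.
- **Other objects:** the tool forces stayed under 10 N throughout. The fingers stayed well above the knob. I did not re-measure the burnisher, brick, tape and dish after the start, but nothing came near them.
- **Disagreement:** the sideways force on the key reached about 5–6 N while turning. That means my position for the recess was roughly 1 mm off; the play in the fit took this up.

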